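# Hold a door knob down in the programming dock

### The job

In this lock workshop, first switch the yellow isolator on by swinging its red handle right over from the white side to the green side. Then pick up the brass door knob, keep it upright, seat it ball-down in the sprung metal ring of the grey programming dock, press it down until the ring reaches its stop, and finish while still holding it pressed down there, pushing only on the knob and not on the ring or dock. Leave the other two knobs, the padlock and the steel lock cylinder where they are.

Things in the scene. Friction and masses are not known exactly. Their poses are not given: they have to be found in the camera images.
- brass_knob: the brass-coloured round door knob (about 250 g): a ball 54 mm in diameter with a flat foot 30 mm across, centre of the ball 22.5 mm above the foot, and a straight cylindrical shank 24 mm in diameter standing up out of the ball from 47 to 96 mm above the foot. It stands on its foot on the table. Origin at the centre of the foot, z up the shank. Grip it by the shank from above
- dock: the programming dock, fixed to the table: grey box 120 x 120 x 45 mm tall with, above its centre, a level metal ring on springs (outside 72 mm, hole 45 mm, 12 mm thick). Origin under its centre on the table, z up
- ring_top (a point): centre of the ring's hole, level with the ring's upper face: 85 mm above the table when the ring is up, moves with the ring. A knob seated in the ring rests with its ball on the edge of the hole, its foot about 7 mm below this point
- dock_ring (a joint): how far the ring is pressed down, m: 0 up, 0.018 at its stop. The spring takes about 6 N to start moving and about 15 N at the stop; the knob's own weight does not sink it
- isolator_box: the isolator's yellow box, fixed to the table, 110 (x) x 80 (y) x 45 mm tall; origin under its centre on the table. Its green patch is at the +x end of its top, its white patch at the -x end
- isolator_grip (a point): centre of the red cross bar of the isolator handle. The bar is 66 mm long along the box's y and 16 mm thick, 70 mm from the hinge, which runs along the box's y axis 50 mm above the table over the box's centre. Off, the bar is at x = -40 mm, on at x = +40 mm in the box's frame, both 108 mm above the table; 120 mm at mid swing
- isolator (a joint): angle of the isolator handle, rad: 0 off (leaning to the box's -x, white side), 1.2 on (leaning to +x, green side). Its weighted bar (150 g) is over-centre: it drops to the nearer end and stays there; about 1 N at the bar flips it, and past about 0.8 it falls on to 1.2 by itself
- steel_knob: bright steel door knob of the same shape as the brass one, 96 mm tall; origin at the centre of its flat foot, z up the shank
- black_knob: black door knob of the same shape, 96 mm tall; origin at the centre of its flat foot, z up the shank
- padlock: small brass padlock lying flat, body 40 x 45 x 20 mm, steel shackle reaching 49 mm to +x; origin under the body's centre
- lock_cylinder: steel lock cylinder, 60 (x) x 18 x 33 mm tall; origin under its centre
Things that resemble listed ones, but are neither listed nor needed, are in the scene too. Of the things that look like the dock, the larger one is meant.

How it is judged:
By the outcome, as a careful person would: the job done as asked, in the order asked, and still so for the second after the job is handed in, while the arm keeps its last pose, push and grip.
It also fails if it takes over 50 s, if anything falls off the work surface, if the arm or the gripper's body presses on something with over 40 N, if the wrist force passes 120 N, or if a joint passes its speed limit or range.

### The arm

A 6-joint arm with a two-finger parallel gripper is mounted at the origin on the work surface. World frame = base frame: x ahead of the robot, y to its left, z up, the work surface at z = 0. Lengths are in m, angles in degrees, forces in N, time in s.
With the tool pointing down it reaches from about 0.4 to 0.825 m from the base axis. Payload 7 kg.
Tool frame: the origin (TCP) lies on the centre line of the jaws, within the pads' length; the fingertips stand 8 mm ahead of it and the grasp point (between the pads) lies 11 mm behind it; z points along the fingers, y is the line along which they close (so a half turn about z gives the same grasp; the last joint's range is limited). The gripper opens to 88 mm and grips with 3 to 60 N. Pads are 19 mm wide; open, the fingers measure 130 mm over their backs; the gripper's body (78 mm by 193 mm) begins 47 mm behind the grasp point.
Start: joints at [-52.592, 20.546, 0.682, 0, -70.136, -16.507], TCP at [0.241, -0.631, 0.198] pointing down, gripper open.
Joint ranges: [-176.03, 176.03], [-82.01, 121.73], [-58.28, 71.71], [-173.87, 95.51], [-174.79, -0.11], [-173.66, 173.66]. Speed limits (degrees/s): [136.94, 136.94, 172.46, 180, 180, 180].

### API

Orientations are given as [roll, pitch, yaw] about the fixed x, y, z axes, in that order (R = Rz(yaw) Ry(pitch) Rx(roll)).
In Python, from plant import r gives the robot as it stands.
- The arm moves only by the tool carry_out, never from a script. Its argument "targets" is a list of rows, each a list of 6 numbers: the shift along the tool's x, y, z scaled (see below), then the turn, a rotation vector about the tool's x, y, z scaled (see below). A call has 1 to 5 rows; each row shifts and turns the commanded pose from where the row before left it, along the tool's axes as they then stand; what a row does not reach is not made up. The controller multiplies each number of a shift by 0.5 m and each number of a turn by 60 degrees. A row lasts 1/8 s, in which the tool goes at most 62.5 mm and 10.7 degrees, less where a joint would pass 70% of its speed; a pose out of reach is approached as far as the arm can. A call with a number of a shift or a turn outside -1 to 1 is refused whole. A call with a gripper value outside its range is refused whole. "hand" is the opening, from 0 (shut) to 1 (fully open), set as the call begins (left out, the last holds). The fingers move at their own pace and stop on an object; "squeeze" is the grip in N (left out, the last holds). Time passes only in rows, so rows that do not move let the fingers close. It gives the time, the measured TCP pose, the force, the opening and the grip force at its end, in the units of the state.
- r.get_state(): the state, without advancing time (a new reading comes with each control period).
- r.capture(name): name is "scene" or "top" or "wrist"; returns the picture (400x640x3 uint8, red, green, blue); there is no depth.
- r.camera_info(name): a dict with "K" (3x3 intrinsics, pixels), "eye" and "attitude" of the camera in the world. Camera axes: x right, y down, z forward; pixel columns grow to the right and rows downward; lengths in m; the calibration is good to about 2 mm. A picture is of the moment at which its call begins: read the wrist's pose just before it. camera_info takes no time and is no camera call; for the wrist camera it gives the pose at the moment of the call.
- r.close_job(): hands the job in; it is judged then, once.
The state is a dict: "time_s": time; "joints": joint angles; "qd": joint speeds; "joint_torque": joint torques, N m; "tcp_pos": TCP position; "eef_rot": TCP orientation; "contact_force": force on the tool from outside, world axes, zero at the start; "moment": the same for the moment, N m; "gripper_width": finger opening in m; "gripper_force": force on a finger pad.
Only numpy, scipy, OpenCV 4.12 (cv2) and the standard library are available. Lean on these libraries where they do the work, as an engineer would, in place of code of your own. Each camera call takes 0.05 s, during which the arm holds its last target. There are 200 camera calls.

## Working session

There is one attempt and no reset: what is moved stays moved. The work goes in short steps, Python scripts to look and compute and a tool call to move; the robot and the scene stay as the last step left them, time stands still between calls to the robot, and variables do not carry over. Pictures are saved under pics/ and viewed, at most 10 in all, crops included, and the job is handed in when it is done.

Besides the shell and the picture viewer there is one more tool, called as a command line: name --pt "numbers of a row" for each row, then --argument value for the rest. carry_out: Moves the arm, as the interface text tells. Its arguments: {"type":"object","properties":{"targets":{"type":"array","items":{"type":"array","items":{"type":"number","minimum":-1,"maximum":1}}},"hand":{"type":"number"},"squeeze":{"type":"number"}},"required":["targets"]}

```bash
mkdir -p pics; python3 - <<'E'
from plant import r
import cv2
s=r.get_state(); print({k:s[k] for k in('time_s','tcp_pos','eef_rot','gripper_width','contact_force')})
for n in('scene','top'):
    print(n,r.camera_info(n)); cv2.imwrite(f'pics/{n}0.png',r.capture(n)[:,:,::-1])
E
```

```text
{'time_s': 0.0, 'tcp_pos': array([ 0.240604  , -0.63008312,  0.19753226]), 'eef_rot': array([ 1.79905654e+02, -7.68613861e-03, -1.59105901e+02]), 'gripper_width': 0.0874743490081696, 'contact_force': array([ 0.7221823 ,  0.52010495, -0.07342342])}
scene {'K': array([[366.98405588,   0.        , 320.15676116],
       [  0.        , 366.98405588, 201.09505735],
       [  0.        ,   0.        ,   1.        ]]), 'eye': array([1.29104443, 0.10081985, 0.72569627]), 'attitude': array([-129.27733953,    0.8740933 ,   95.03214127])}
top {'K': array([[449.37104807,   0.        , 321.51312684],
       [  0.        , 449.37104807, 202.57475137],
       [  0.        ,   0.        ,   1.        ]]), 'eye': array([0.41803192, 0.02963369, 1.2766453 ]), 'attitude': array([-174.06341472,   -0.4012932 ,  -90.62611152])}
```

View pics/scene0.png

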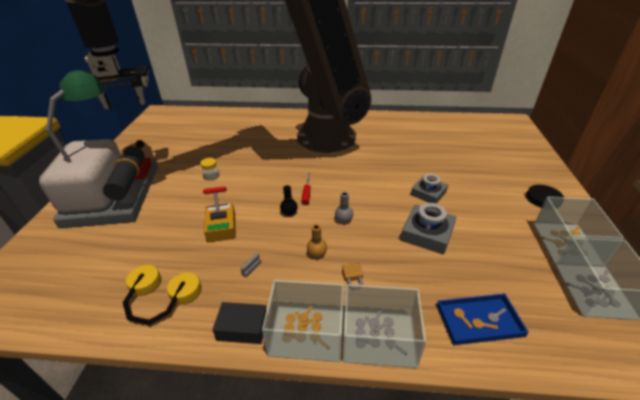

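View pics/top0.png

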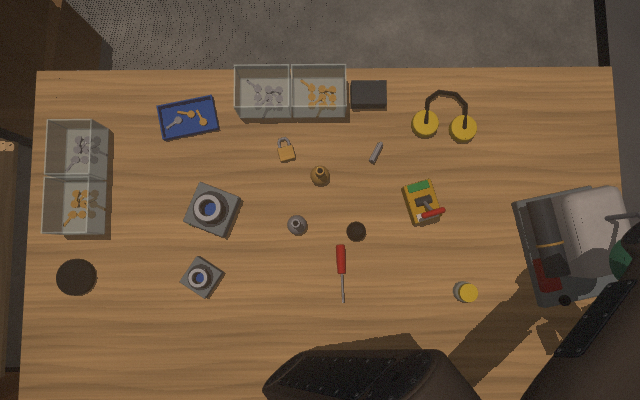

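The scene view shows the isolator at about (219,222) with its bar at (215,190), the brass knob at (316,243) and the large dock at (429,226). In the top view the isolator is at (422,203), the brass knob at (319,174) and the dock at (211,209). I'll zoom in on these next.

```bash
python3 - <<'E'
import cv2,numpy as np
a=cv2.imread('pics/scene0.png');b=cv2.imread('pics/top0.png')
def c(im,u,v):
    o=cv2.resize(im[v-32:v+32,u-32:u+32],(256,256),interpolation=cv2.INTER_CUBIC)
    for k in range(0,64,8):
        cv2.line(o,(k*4,0),(k*4,5),(255,255,255),1);cv2.line(o,(0,k*4),(5,k*4),(255,255,255),1)
    return o
g=np.vstack([np.hstack([c(a,216,212),c(a,316,242),c(a,430,224)]),np.hstack([c(b,424,202),c(b,318,176),c(b,211,209)])])
cv2.imwrite('pics/z.png',g)
E
```

```text
(no output)
```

View pics/z.png

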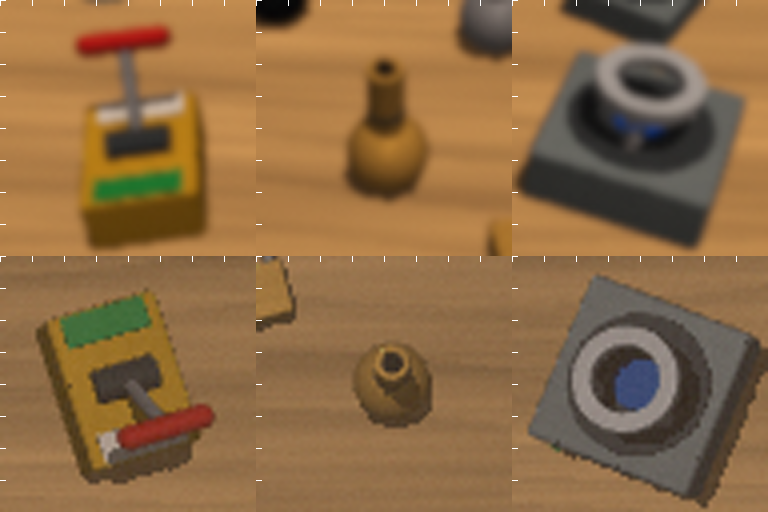

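The crops show the red bar over the white side, the brass shank's top rim, and the ring centre in both views. I'll triangulate from these.

```bash
cat > h.py <<'E'
from plant import r
import numpy as np
from scipy.spatial.transform import Rotation as R
def ray(n,uv,ci=None):
    c=ci or r.camera_info(n)
    d=R.from_euler('xyz',c['attitude'],degrees=True).apply(np.linalg.solve(c['K'],[uv[0],uv[1],1.]))
    return np.array(c['eye']),d/np.linalg.norm(d)
def tri(rays):
    A=sum(np.eye(3)-np.outer(d,d) for e,d in rays);b=sum((np.eye(3)-np.outer(d,d))@e for e,d in rays)
    p=np.linalg.solve(A,b);return p,[np.linalg.norm(np.cross(p-e,d)) for e,d in rays]
def atz(n,uv,z):
    e,d=ray(n,uv);return e+d*(z-e[2])/d[2]
def rel(pos,yaw_deg,roll=180,pitch=0):
    "shift(m)/turn(deg) in tool axes from measured pose, in move units"
    s=r.get_state();T=R.from_euler('xyz',s['eef_rot'],degrees=True)
    G=R.from_euler('xyz',[roll,pitch,yaw_deg],degrees=True)
    return T.inv().apply(np.array(pos)-s['tcp_pos'])/.5,(T.inv()*G).as_rotvec(degrees=True)/60
E
python3 - <<'E'
from h import *
np.set_printoptions(precision=4,suppress=True)
f=lambda o,p:(o[0]+p[0]/4-.4,o[1]+p[1]/4-.4)
S={'iso':(184,180),'br':(284,210),'dk':(398,192)};T={'iso':(392,170),'br':(286,144),'dk':(179,177)}
for n,k,a,b in[('barL','iso',(80,45),(121,182)),('barR','iso',(167,35),(210,158)),('barC','iso',(123.5,40),(166,170)),('shank top','br',(129,70),(136,105)),('ball','br',(131,150),(137,130)),('ring','dk',(138,79),(113,124))]:
    print(n,*tri([ray('scene',f(S[k],a)),ray('top',f(T[k],b))]))
print('green',atz('top',f(T['iso'],(105,65)),.045),atz('scene',f(S['iso'],(137,185)),.045))
for p in[(600-512,275-256),(760-512,338-256),(528-512,432-256),(692-512,500-256)]: print('dockcorner',atz('top',f(T['dk'],p),.045))
for n,p in[('steel',(297,222)),('black',(356,231)),('padlock',(287,153)),('cyl',(376,152))]: print(n,atz('top',p,.05))
E
```

```text
barL [ 0.5134 -0.2714  0.105 ] [np.float64(0.029721706894423328), np.float64(0.029721706894423404)]
barR [ 0.512  -0.2684  0.1198] [np.float64(0.028048622378568405), np.float64(0.028048622378568294)]
barC [ 0.5115 -0.2714  0.1096] [np.float64(0.0005611853546155291), np.float64(0.0005611853546155983)]
shank top [0.6283 0.0231 0.0967] [np.float64(0.0010549027662560904), np.float64(0.001054902766256093)]
ball [0.624  0.0223 0.0203] [np.float64(0.0010366714485422002), np.float64(0.0010366714485422013)]
ring [0.5315 0.3239 0.0835] [np.float64(0.0013462192336404447), np.float64(0.0013462192336405091)]
green [ 0.5899 -0.2478  0.045 ] [ 0.5881 -0.2513  0.045 ]
dockcorner [0.6084 0.3532 0.045 ]
dockcorner [0.5634 0.2424 0.045 ]
dockcorner [0.5003 0.4005 0.045 ]
dockcorner [0.4526 0.2879 0.045 ]
steel [0.4928 0.0872 0.05  ]
black [ 0.4666 -0.0736  0.05  ]
padlock [0.6848 0.1139 0.05  ]
cyl [ 0.6853 -0.1333  0.05  ]
```

```bash
cat >> h.py <<'E'
np.set_printoptions(precision=4,suppress=True)
def path(pts,yaw):
    "cumulative tool-axis steps for a list of world points, yaw turned first"
    s=r.get_state();G=R.from_euler('xyz',[180,0,yaw],degrees=True);p=s['tcp_pos']
    print('turn',rel(p,yaw)[1])
    for q in pts:
        d=G.inv().apply(np.array(q)-p)/.5;print(q,'total',d,'rows>=',np.abs(d).max()/.11);p=np.array(q)
E
python3 -c "
from h import *
path([(.24,-.40,.2),(.478,-.281,.2),(.478,-.281,.106),(.570,-.2555,.106)],-164.5)"
```

```text
turn [ 0.0014 -0.0002  0.0899]
(0.24, -0.4, 0.2) total [-0.1218  0.4439 -0.0048] rows>= 4.035194254314607
(0.478, -0.281, 0.2) total [-0.5223  0.1021  0.    ] rows>= 4.748098447581179
(0.478, -0.281, 0.106) total [-0.    -0.     0.188] rows>= 1.7090909090909094
(0.57, -0.2555, 0.106) total [-0.1909 -0.     -0.    ] rows>= 1.735792368821615
```

carry_out --pt "0 0 0 0 0 0.09" --pt "-0.03 0.11 0 0 0 0" --pt "-0.03 0.11 0 0 0 0" --pt "-0.03 0.11 0 0 0 0" --pt "-0.03 0.11 0 0 0 0" --hand 0

```text
time_s: 0.72
tcp_pos: [0.2393, -0.4008, 0.198]
eef_rot: [180.0, -0.0, -164.5]
contact_force: [1.0, 1.3, 0.7]
gripper_width: 0.0431
gripper_force: 0.0
```

carry_out --pt "-0.1 0.02 0 0 0 0" --pt "-0.1 0.02 0 0 0 0" --pt "-0.1 0.02 0 0 0 0" --pt "-0.1 0.02 0 0 0 0" --pt "-0.1 0.02 0 0 0 0"

```text
time_s: 1.35
tcp_pos: [0.4686, -0.2864, 0.1983]
eef_rot: [180.0, -0.0, -164.5]
contact_force: [0.8, -1.4, 0.0]
gripper_width: 0.0009
gripper_force: 0.0
```

```bash
python3 -c "
from h import *
print(r.get_state()['tcp_pos'])
path([(.478,-.281,.2),(.478,-.281,.106)],-164.5)
import cv2;cv2.imwrite('pics/t1.png',r.capture('top')[130:330,300:560,::-1].repeat(3,0).repeat(3,1))"
```

```text
[ 0.4686 -0.2864  0.1983]
turn [ 0.0002 -0.0001  0.0002]
(0.478, -0.281, 0.2) total [-0.0211  0.0054 -0.0033] rows>= 0.1915585031582737
(0.478, -0.281, 0.106) total [-0.    -0.     0.188] rows>= 1.7090909090909094
```

carry_out --pt "0 0 0.09 0 0 0" --pt "0 0 0.07 0 0 0" --pt "0 0.005 0.025 0 0 0" --pt "-0.02 0 0 0 0 0" --pt "-0.02 0 0 0 0 0"

```text
time_s: 2.02
tcp_pos: [0.4878, -0.28, 0.1076]
eef_rot: [-179.9, 0.1, -164.5]
contact_force: [-0.2, 0.2, -0.0]
gripper_width: 0.0004
gripper_force: 0.0
```

carry_out --pt "-0.02 0 0 0 0 0" --pt "-0.02 0 0 0 0 0" --pt "-0.02 0 0 0 0 0" --pt "-0.02 0 0 0 0 0" --pt "-0.02 0 0 0 0 0"

```text
time_s: 2.65
tcp_pos: [0.5348, -0.2662, 0.1059]
eef_rot: [180.0, -0.0, -164.5]
contact_force: [0.1, -0.4, -0.3]
gripper_width: 0.0003
gripper_force: 0.0
```

carry_out --pt "-0.02 0 0 0 0 0" --pt "-0.02 0 0 0 0 0" --pt "-0.02 0 0 0 0 0" --pt "-0.02 0 0 0 0 0" --pt "0 0 0 0 0 0"

```text
time_s: 3.28
tcp_pos: [0.5733, -0.2555, 0.1058]
eef_rot: [-180.0, -0.0, -164.5]
contact_force: [-1.4, -0.9, -0.9]
gripper_width: 0.0005
gripper_force: 0.0
```

```bash
python3 -c "
from h import *
import cv2;cv2.imwrite('pics/t2.png',cv2.resize(np.hstack([r.capture('scene')[150:270,150:350,::-1],r.capture('top')[140:260,350:550,::-1]]),None,fx=2,fy=2))"
```

```text
(no output)
```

View pics/t2.png

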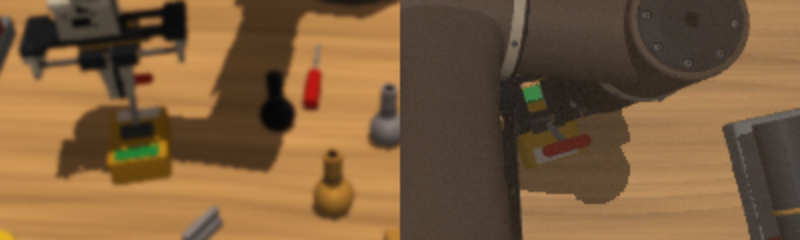

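The bar is still on the white side: top (433,212), unchanged, with the fingers now in front of it. I'll check the geometry before trying again.

```bash
python3 - <<'E'
from h import *
import cv2
s=r.get_state();print(s['tcp_pos'],s['contact_force'])
def proj(n,p):
    c=r.camera_info(n);q=c['K']@R.from_euler('xyz',c['attitude'],degrees=True).inv().apply(np.array(p)-c['eye']);return q[:2]/q[2]
x,y,z=s['tcp_pos']
print('tip',proj('scene',(x,y,.098)),'bar on',proj('scene',(.589,-.25,.108)),'off',proj('scene',(.5115,-.2714,.108)))
print('wrist tip',proj('wrist',(x,y,.098)),'baroff',proj('wrist',(.5115,-.2714,.108)),'on',proj('wrist',(.589,-.25,.108)))
a=r.capture('scene')[:,:,::-1];w=r.capture('wrist')[:,:,::-1]
o=np.hstack([cv2.resize(a[160:250,180:260],(356,400),interpolation=cv2.INTER_CUBIC),cv2.resize(w,(440,400))])
cv2.imwrite('pics/t3.png',o)
E
```

```text
[ 0.5725 -0.2556  0.1058] [ 0.5426 -0.6468  0.501 ]
tip [214.2142 207.229 ] bar on [213.6033 208.4743] off [214.7888 190.0857]
wrist tip [323.8689 227.5067] baroff [325.3672 139.4729] on [325.2784 255.5442]
```

View pics/t3.png

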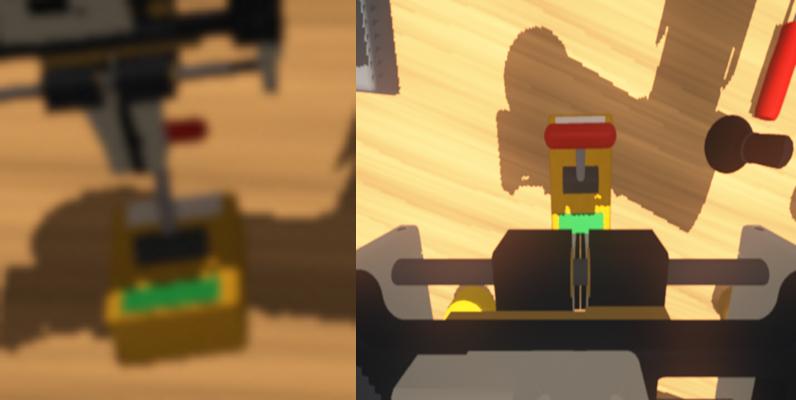

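The bar is still off at wrist (580,135) in the picture, and the fingers are past it. I'll straddle it with an open jaw instead, so it is caged from both sides.

carry_out --pt "0 0 -0.1 0 0 0" --pt "0 0 -0.09 0 0 0" --pt "0.07 0 0 0 0 0" --pt "0.06 0 0 0 0 0.16" --pt "0 0 0 0 0 0.16" --hand 0.5

```text
time_s: 4.1
tcp_pos: [0.508, -0.2736, 0.2018]
eef_rot: [180.0, 0.1, 175.9]
contact_force: [0.7, -0.9, 0.4]
gripper_width: 0.0423
gripper_force: 0.0
```

carry_out --pt "0 0 0 0 0 0.17" --pt "0 0 0 0 0 0.17" --pt "0 0 0 0 0 0.17" --pt "0 0 0 0 0 0.17" --pt "0 0 0 0 0 0.17"

```text
time_s: 4.72
tcp_pos: [0.5097, -0.2732, 0.2011]
eef_rot: [180.0, 0.0, 124.9]
contact_force: [0.8, 1.1, -0.5]
gripper_width: 0.0438
gripper_force: 0.0
```

carry_out --pt "0 0 0 0 0 0.17" --pt "0 0 0 0 0 0.16" --pt "0 0 0 0 0 0"

```text
time_s: 5.1
tcp_pos: [0.5097, -0.2732, 0.2011]
eef_rot: [180.0, 0.0, 105.6]
contact_force: [-0.5, -0.1, -0.5]
gripper_width: 0.0438
gripper_force: 0.0
```

```bash
python3 -c "
from h import *
print(r.get_state()['joints'])
path([(.5115,-.2714,.2),(.5115,-.2714,.1),(.589,-.25,.1)],105.5)
"
```

```text
[  -8.8208   11.3929  -11.6271   -0.0015  -66.9721 -155.6245]
turn [0.0001 0.     0.0009]
(0.5115, -0.2714, 0.2) total [0.0025 0.0044 0.0022] rows>= 0.039990738769019527
(0.5115, -0.2714, 0.1) total [ 0.  -0.   0.2] rows>= 1.8181818181818183
(0.589, -0.25, 0.1) total [-0.0002  0.1608  0.    ] rows>= 1.4618229340316906
```

carry_out --pt "0 0.005 0.1 0 0 0" --pt "0 0 0.1 0 0 0" --pt "0 0 0 0 0 0"

```text
time_s: 5.48
tcp_pos: [0.5094, -0.2718, 0.0978]
eef_rot: [-179.6, -0.2, 105.7]
contact_force: [0.0, -0.3, 0.6]
gripper_width: 0.0438
gripper_force: 0.0
```

carry_out --pt "0 0.02 0 0 0 0" --pt "0 0.02 0 0 0 0" --pt "0 0.02 0 0 0 0" --pt "0 0.02 0 0 0 0" --pt "0 0 0 0 0 0"

```text
time_s: 6.1
tcp_pos: [0.5519, -0.2615, 0.101]
eef_rot: [180.0, 0.0, 105.5]
contact_force: [0.5, -0.0, 0.4]
gripper_width: 0.0438
gripper_force: 0.0
```

carry_out --pt "0 0.02 0 0 0 0" --pt "0 0.02 0 0 0 0" --pt "0 0.02 0 0 0 0" --pt "0 0.02 0 0 0 0" --pt "0 0 0 0 0 0"

```text
time_s: 6.72
tcp_pos: [0.5903, -0.2508, 0.1007]
eef_rot: [-180.0, -0.0, 105.5]
contact_force: [-0.1, 0.7, -0.5]
gripper_width: 0.0439
gripper_force: 0.0
```

```bash
python3 - <<'E'
from h import *
import cv2
a=r.capture('scene')[:,:,::-1];w=r.capture('wrist')[:,:,::-1]
cv2.imwrite('pics/t4.png',np.hstack([cv2.resize(a[160:250,180:260],(356,400),interpolation=cv2.INTER_CUBIC),cv2.resize(w,(440,400))]))
E
```

```text
(no output)
```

View pics/t4.png

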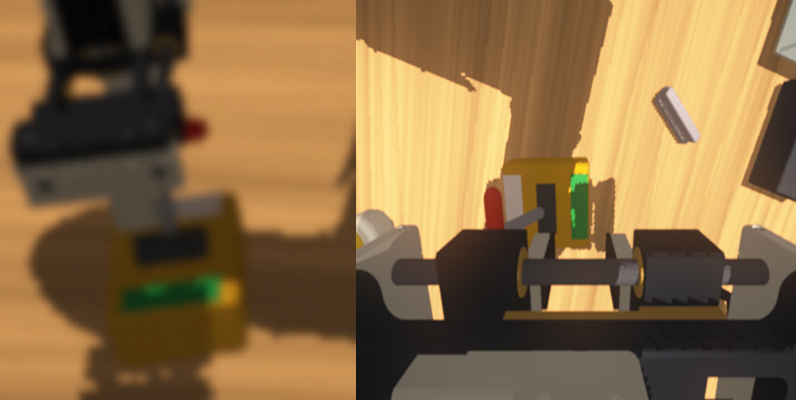

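The bar is still off at view (493,210), although both fingers went past its position. As a test I'll go back and actually grip the bar.

carry_out --pt "0 0 -0.1 0 0 0" --pt "0 0 -0.1 0 0 0" --pt "0 -0.08 0 0 0 0" --pt "0 -0.08 0 0 0 0" --pt "0 0 0 0 0 0"

```text
time_s: 7.45
tcp_pos: [0.51, -0.273, 0.2019]
eef_rot: [180.0, 0.0, 105.4]
contact_force: [-0.6, 0.2, 0.1]
gripper_width: 0.044
gripper_force: 0.0
```

```bash
python3 - <<'E'
from h import *
import cv2
print(r.get_state()['tcp_pos'])
def proj(n,p):
    c=r.camera_info(n);q=c['K']@R.from_euler('xyz',c['attitude'],degrees=True).inv().apply(np.array(p)-c['eye']);return q[:2]/q[2]
b=np.array([.5115,-.2714,.108]);y=np.array([-.267,.964,0])*.033
w=r.capture('wrist')[:,:,::-1].copy()
for q in(b,b+y,b-y):
    u=proj('wrist',q);print(u);cv2.drawMarker(w,tuple(int(round(k)) for k in u),(255,0,0),cv2.MARKER_CROSS,8,1)
cv2.imwrite('pics/w5.png',w)
hsv=cv2.cvtColor(w,cv2.COLOR_BGR2HSV);m=cv2.inRange(hsv,(0,170,70),(5,255,255))|cv2.inRange(hsv,(174,170,70),(180,255,255))
n,l,st,ce=cv2.connectedComponentsWithStats(m)
for i in range(1,n):
    if st[i,4]>80: print(st[i],ce[i])
E
```

```text
[ 0.51   -0.273   0.2019]
[327.0034 197.2175]
[327.0147 164.7819]
[326.9927 227.743 ]
[319 167  15  60 756] [325.7169 196.0754]
```

View pics/w5.png

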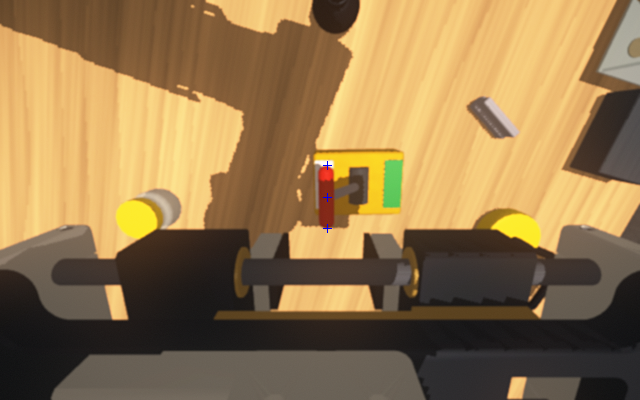

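The marks fall on the bar, centre (327,197), so it is well located. I'll descend and grip it.

carry_out --pt "0 0.004 0.1 0 0 0" --pt "0 0 0.11 0 0 0" --pt "0 0 0 0 0 0"

```text
time_s: 7.88
tcp_pos: [0.5117, -0.271, 0.0922]
eef_rot: [-179.6, -0.2, 105.5]
contact_force: [-0.1, -0.4, 0.3]
gripper_width: 0.0438
gripper_force: 0.0
```

carry_out --pt "0 0 0 0 0 0" --pt "0 0 0 0 0 0" --pt "0 0 0 0 0 0" --pt "0 0 0 0 0 0" --hand 0 --squeeze 8

```text
time_s: 8.38
tcp_pos: [0.5148, -0.272, 0.0969]
eef_rot: [179.9, 0.0, 105.5]
contact_force: [-0.3, 0.4, 0.5]
gripper_width: 0.0096
gripper_force: 0.0
```

```bash
cat >> h.py <<'E'
import cv2
def proj(n,p):
    c=r.camera_info(n);q=c['K']@R.from_euler('xyz',c['attitude'],degrees=True).inv().apply(np.array(p)-c['eye']);return q[:2]/q[2]
def red(im):
    hsv=cv2.cvtColor(im,cv2.COLOR_RGB2HSV);m=cv2.inRange(hsv,(0,170,50),(5,255,255))|cv2.inRange(hsv,(174,170,50),(180,255,255))
    n,l,st,ce=cv2.connectedComponentsWithStats(m)
    for i in range(1,n):
        if st[i,4]>15: print(st[i],ce[i])
E
python3 - <<'E'
from h import *
s=r.get_state();print(s['tcp_pos'],s['gripper_width'],s['gripper_force'])
hy=np.array([-.267,.964,0])*.033;hx=np.array([.964,.267,0])
for t in(-40,0,40):
    c=np.array([.55,-.261,.108+.012*(t==0)])+hx*t/1000
    print(t,*[ (proj(n,c-hy),proj(n,c+hy)) for n in('wrist','scene')])
w=r.capture('wrist');a=r.capture('scene')
print('wrist');red(w);print('scene');red(a)
cv2.imwrite('pics/t6.png',np.hstack([cv2.resize(a[150:250,170:270],(400,400),interpolation=cv2.INTER_CUBIC),w[60:340,180:460][:,:,:].repeat(1,0)[:, :].copy() if 0 else cv2.resize(w[100:340,200:440],(400,400))])[:,:,::-1])
E
```

```text
[ 0.5148 -0.272   0.0969] 0.009572504992146826 0.0
-40 (array([322.3885, 281.0914]), array([322.0951, 187.9259])) (array([202.5255, 191.5289]), array([226.7668, 188.6203]))
0 (array([383.5233, 290.8527]), array([389.6016, 192.3229])) (array([200.5937, 196.9863]), array([225.7887, 193.9175]))
40 (array([437.8233, 281.0646]), array([448.8189, 187.9469])) (array([200.5811, 209.9964]), array([226.3758, 206.7379]))
wrist
[ 306  188   25   71 1278] [319.41  219.554]
scene
[135 158  16  21 176] [143.7102 168.3068]
[302 185   8  19 114] [305.7719 194.1579]
[204 188  21   6  69] [214.4203 190.4348]
```

View pics/t6.png

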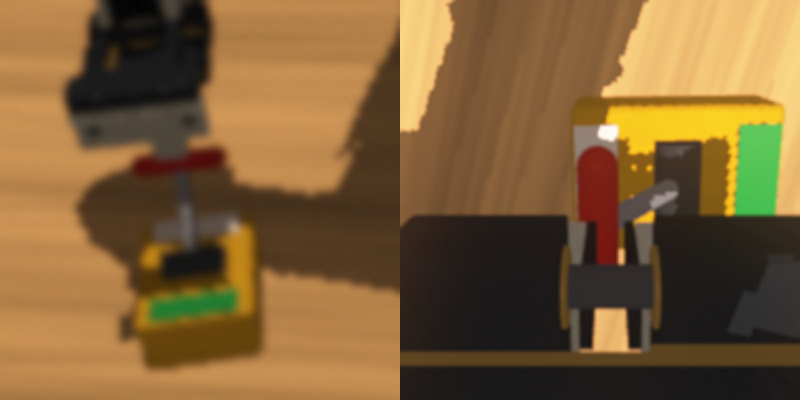

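The scene half shows the fingertips ending above the bar, at about full (214,188). The bar is fully visible in front of them, and the jaw closed to 9.6 mm without touching it. So the tips are higher than the stated TCP suggests, and I'll measure by how much.

```bash
python3 - <<'E'
from h import *
s=r.get_state();print(s['tcp_pos'],s['eef_rot'])
for z in(.089,.1,.11,.115,.12,.125,.13,.14):print(z,proj('scene',(.525,-.269,z)),proj('wrist',(.5148,-.272,z)))
c=r.camera_info('wrist');T=R.from_euler('xyz',s['eef_rot'],degrees=True)
print('wrist cam in tool',T.inv().apply(c['eye']-s['tcp_pos']))
# tip pose from t4 scene crop & t3
print('t3: tip seen ~(211.5,198.3):');e,d=ray('scene',(211.5,198.3))
for X in(.5725,.5825):print(X,e+d*(X-e[0])/d[0])
# wrist image bar height check: two wrist views w5 centre (325.7,196.1) at tcp(.510,-.273,.2019)
E
```

```text
[ 0.5145 -0.272   0.0964] [179.9636   0.0173 105.499 ]
0.089 [215.475  198.4838] [327.2399 228.6626]
0.1 [214.6961 195.387 ] [327.3225 234.3087]
0.11 [213.9786 192.5345] [327.4057 239.9992]
0.115 [213.6164 191.0948] [327.4506 243.071 ]
0.12 [213.252 189.646] [327.498  246.3105]
0.125 [212.8853 188.188 ] [327.548  249.7316]
0.13 [212.5162 186.7208] [327.6009 253.3501]
0.14 [211.771  183.7581] [327.7165 261.252 ]
wrist cam in tool [ 0.0729 -0.0007 -0.1867]
t3: tip seen ~(211.5,198.3):
0.5725 [ 0.5725 -0.2567  0.1285]
0.5825 [ 0.5825 -0.2518  0.1368]
```

carry_out --pt "0 -0.006 0 0 0 0" --pt "0 0 0 0 0 0" --pt "0 0 0 0 0 0" --pt "0 0 0 0 0 0" --pt "0 0 0 0 0 0" --hand 0.5

```text
time_s: 9.1
tcp_pos: [0.5115, -0.2727, 0.0959]
eef_rot: [-180.0, -0.0, 105.5]
contact_force: [-0.3, 0.4, -0.2]
gripper_width: 0.0424
gripper_force: 0.0
```

carry_out --pt "0 0 0.02 0 0 0" --pt "0 0 0.02 0 0 0" --pt "0 0 0.016 0 0 0" --pt "0 0 0 0 0 0"

```text
time_s: 9.6
tcp_pos: [0.5108, -0.2726, 0.0669]
eef_rot: [-179.9, -0.1, 105.5]
contact_force: [-0.2, -0.3, 0.7]
gripper_width: 0.0438
gripper_force: 0.0
```

carry_out --pt "0 0 0 0 0 0" --pt "0 0 0 0 0 0" --pt "0 0 0 0 0 0" --pt "0 0 0 0 0 0" --pt "0 0 0 0 0 0" --hand 0 --squeeze 5

```text
time_s: 10.22
tcp_pos: [0.5124, -0.2727, 0.0684]
eef_rot: [179.9, 0.0, 105.5]
contact_force: [3.5, 1.0, 0.7]
gripper_width: 0.0201
gripper_force: 4.5
```

The grip registers at 20 mm and 4.5 N, so the real tips are about 30 mm above the stated ones. I'll loosen the jaw a little and swing the bar over, caged.

carry_out --pt "0 0 0 0 0 0" --pt "0 0 0 0 0 0" --pt "0 0.02 -0.005 0 0 0" --pt "0 0.02 -0.005 0 0 0" --pt "0 0.02 -0.005 0 0 0" --hand 0.38

```text
time_s: 10.85
tcp_pos: [0.5412, -0.2645, 0.0756]
eef_rot: [-180.0, 0.0, 105.5]
contact_force: [-0.2, -0.2, 1.1]
gripper_width: 0.0336
gripper_force: 0.4
```

carry_out --pt "0 0.02 0 0 0 0" --pt "0 0.02 0 0 0 0" --pt "0 0.02 0.005 0 0 0" --pt "0 0.02 0.005 0 0 0" --pt "0 0.02 0.005 0 0 0"

```text
time_s: 11.48
tcp_pos: [0.5892, -0.2511, 0.0676]
eef_rot: [-180.0, -0.0, 105.5]
contact_force: [-0.0, -0.3, 0.0]
gripper_width: 0.033
gripper_force: 0.8
```

carry_out --pt "0 0 0 0 0 0" --pt "0 0 0 0 0 0" --hand 0.6

```text
time_s: 11.72
tcp_pos: [0.5885, -0.2513, 0.0679]
eef_rot: [180.0, -0.0, 105.5]
contact_force: [0.7, -0.6, -0.3]
gripper_width: 0.0484
gripper_force: 0.0
```

```bash
python3 - <<'E'
from h import *
w=r.capture('wrist');a=r.capture('scene')
print(proj('wrist',(.589,-.25,.108)),proj('wrist',(.5115,-.2714,.108)),proj('scene',(.589,-.25,.108)))
print('wrist');red(w);print('scene');red(a)
print(r.get_state()['tcp_pos'])
E
```

```text
[328.8194 256.1108] [186.3451 255.9786] [213.6033 208.4743]
wrist
[ 308  199   28   60 1533] [321.3112 229.6145]
[311 286  24  21 449] [322.4187 295.0334]
scene
[135 158  16  21 175] [143.5543 168.4686]
[302 185   8  19 115] [305.8    194.1652]
[ 0.5885 -0.2514  0.0681]
```

The wrist camera puts the bar on the green side, at column 321 where 329 was predicted. Next I'll lift, turn the tool to yaw 180 and go to the brass knob.

carry_out --pt "0 0 -0.05 0 0 0" --pt "0 0 -0.08 0 0 0" --pt "0 0 -0.08 0 0 -0.15" --pt "0 0 0 0 0 -0.16" --pt "0 0 0 0 0 -0.155" --hand 1

```text
time_s: 12.45
tcp_pos: [0.5886, -0.2514, 0.174]
eef_rot: [179.9, 0.1, 133.7]
contact_force: [0.5, 0.4, -0.1]
gripper_width: 0.0872
gripper_force: 0.0
```

carry_out --pt "0 0 0 0 0 -0.155" --pt "0 0 0 0 0 -0.155" --pt "0 0 0 0 0 -0.155" --pt "0 0 0 0 0 -0.155" --pt "0 0 0 0 0 -0.157"

```text
time_s: 13.08
tcp_pos: [0.5883, -0.2514, 0.1732]
eef_rot: [180.0, 0.0, -179.7]
contact_force: [0.6, 0.2, 1.2]
gripper_width: 0.0876
gripper_force: 0.0
```

carry_out --pt "-0.015 0.11 0 0 0 0" --pt "-0.015 0.11 0 0 0 0" --pt "-0.015 0.11 0 0 0 0" --pt "-0.015 0.11 0 0 0 0" --pt "0 0 0 0 0 0"

```text
time_s: 13.7
tcp_pos: [0.6189, -0.0279, 0.1732]
eef_rot: [180.0, 0.0, -179.7]
contact_force: [0.9, -0.8, 0.3]
gripper_width: 0.0875
gripper_force: 0.0
```

```bash
python3 - <<'E'
from h import *
s=r.get_state();print(s['tcp_pos'],s['eef_rot'],s['joints'])
w=r.capture('wrist');a=r.capture('scene')
print('scene');red(a);print(proj('scene',(.589,-.25,.108)))
for z in(.0965,.0225):print(proj('wrist',(.6265,.0228,z)))
cv2.imwrite('pics/w7.png',np.hstack([w,cv2.resize(a[180:280,275:315+0],(160,400))])[:,:,::-1])
E
```

```text
[ 0.6189 -0.0279  0.1732] [ 179.9703    0.0474 -179.7491] [  15.4399   16.3125   -8.7995   -0.0179  -64.8344 -105.1814]
scene
[135 158  16  21 177] [143.6893 168.3503]
[302 185   9  19 120] [306.075  193.9917]
[202 205  24   6  99] [213.2626 207.5859]
[213.6033 208.4743]
[379.9646 211.0148]
[368.8284 193.1974]
```

View pics/w7.png

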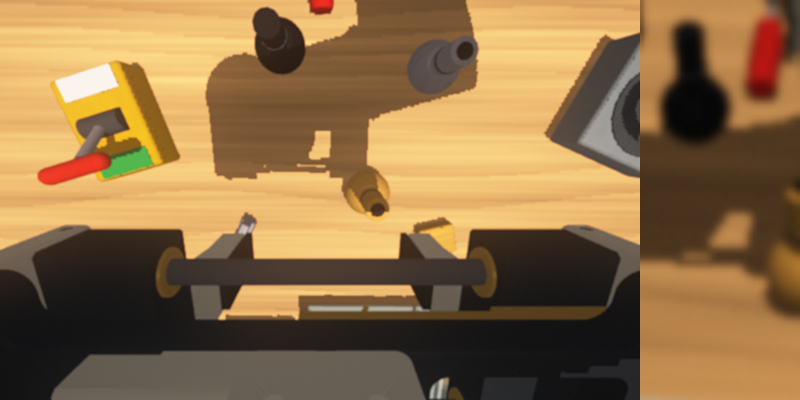

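Wrist view: the isolator bar is over the green patch, around (75,168). The brass shank's top is at (377,209), where I predicted (380,211), so it lies about 1.5 mm nearer in x and y. I'll move over it and descend.

carry_out --pt "-0.014 0.099 0 0 0 0" --pt "0 0 0 0 0 0" --pt "0 0 0.08 0 0 0" --pt "0 0 0.08 0 0 0" --pt "0 0 0 0 0 0"

```text
time_s: 14.42
tcp_pos: [0.623, 0.0161, 0.0902]
eef_rot: [-179.9, -0.3, 179.9]
contact_force: [-0.3, -0.5, 1.0]
gripper_width: 0.0875
gripper_force: 0.0
```

carry_out --pt "0 0 0.03 0 0 0" --pt "0 0 0.03 0 0 0" --pt "0 0 0.03 0 0 0" --pt "0 0 0.026 0 0 0" --pt "0 0 0 0 0 0"

```text
time_s: 15.05
tcp_pos: [0.6246, 0.018, 0.0336]
eef_rot: [-180.0, -0.1, -180.0]
contact_force: [-0.1, 0.9, -0.1]
gripper_width: 0.0877
gripper_force: 0.0
```

carry_out --pt "0 0 0 0 0 0" --pt "0 0 0 0 0 0" --pt "0 0 0 0 0 0" --pt "0 0 0 0 0 0" --pt "0 0 0 0 0 0" --hand 0 --squeeze 25

```text
time_s: 15.68
tcp_pos: [0.6255, 0.0182, 0.0351]
eef_rot: [180.0, 0.0, -180.0]
contact_force: [0.2, 0.3, -0.8]
gripper_width: 0.0434
gripper_force: 0.0
```

carry_out --pt "0 0 0 0 0 0" --pt "0 0 0 0 0 0" --pt "0 0 0 0 0 0" --pt "0 0 0 0 0 0"

```text
time_s: 16.18
tcp_pos: [0.6255, 0.0182, 0.0349]
eef_rot: [180.0, 0.0, -180.0]
contact_force: [0.4, 0.2, 0.4]
gripper_width: 0.0235
gripper_force: 25.0
```

The jaw holds at 23.5 mm and 25 N, which is the shank. I'll lift and check that the knob hangs upright, and re-measure the ring.

carry_out --pt "0 0 -0.03 0 0 0" --pt "0 0 -0.06 0 0 0" --pt "0 0 -0.08 0 0 0" --pt "0 0 -0.09 0 0 0" --pt "0 0 0 0 0 0"

```text
time_s: 16.8
tcp_pos: [0.6279, 0.0186, 0.1703]
eef_rot: [179.9, 0.4, -179.9]
contact_force: [-0.0, 1.0, -3.6]
gripper_width: 0.0233
gripper_force: 25.0
```

```bash
python3 - <<'E'
from h import *
s=r.get_state();print(s['tcp_pos'],s['gripper_width'],s['contact_force'])
a=r.capture('scene');t=r.capture('top')
# held knob: brass-coloured blob in scene, compare prediction
p=np.array([s['tcp_pos'][0],.0215,0]);dz=s['tcp_pos'][2]-.035
for z in(.0,.0225,.05,.06):print(z,proj('scene',p+[0,0,z+dz]))
b=[int(k) for k in proj('scene',p+[0,0,.0225+dz])]
hsv=cv2.cvtColor(a,cv2.COLOR_RGB2HSV);m=cv2.inRange(hsv,(10,140,30),(26,255,150))
for v in range(b[1]-28,b[1]+26,3):
    c=np.flatnonzero(m[v,b[0]-25:b[0]+25])+b[0]-25
    print(v,c.min() if len(c) else '-',c.max() if len(c) else '-',len(c))
# ring ellipse refinement: bright low-saturation pixels
for n,im,(u,v) in(('scene',a,(432,212)),('top',t,(207,208))):
    print(n,proj(n,(.5313,.3225,.085)))
    h=cv2.cvtColor(im,cv2.COLOR_RGB2HSV)[v-25:v+25,u-30:u+30];mm=((h[:,:,1]<60)&(h[:,:,2]>120)).astype('u1')
    cs,_=cv2.findContours(mm,cv2.RETR_EXTERNAL,cv2.CHAIN_APPROX_NONE);c=max(cs,key=cv2.contourArea)
    if len(c)>5:print(cv2.fitEllipse(c),np.array([u-30,v-25]))
E
```

```text
[0.6279 0.0186 0.1703] 0.02330952754232564 [-0.0202  1.0119 -3.5673]
0.0 [315.2796 215.3672]
0.0225 [315.0567 208.3071]
0.05 [314.7741 199.3603]
0.06 [314.6685 196.0163]
180 297 339 14
183 308 339 19
186 290 339 23
189 290 339 26
192 290 339 26
195 290 338 26
198 292 338 24
201 294 338 30
204 296 338 35
207 296 335 27
210 295 333 33
213 294 333 34
216 290 333 44
219 290 334 45
222 290 337 48
225 290 339 50
228 290 339 50
231 290 339 50
scene [432.1871 210.78  ]
((30.301809310913086, 24.55852508544922), (16.187082290649414, 27.272186279296875), 104.06953430175781) [402 187]
top [207.7464 207.6766]
((10.057172775268555, 34.80116271972656), (5.457232475280762, 10.523906707763672), 174.78526306152344) [177 183]
```

carry_out --pt "0.01 0.05 0 0 0 0" --pt "0.03 0.09 0 0 0 0" --pt "0.04 0.1 0 0 0 0" --pt "0.03 0.09 0 0 0 0" --pt "0.02 0.07 0 0 0 0"

```text
time_s: 17.52
tcp_pos: [0.5586, 0.2193, 0.1635]
eef_rot: [-179.9, -0.1, -179.9]
contact_force: [1.0, 0.8, -2.8]
gripper_width: 0.0235
gripper_force: 25.0
```

carry_out --pt "0 0 0 0 0 0" --pt "0 0 0 0 0 0" --pt "0 0 0 0 0 0"

```text
time_s: 17.9
tcp_pos: [0.5603, 0.2172, 0.1644]
eef_rot: [-180.0, -0.1, 180.0]
contact_force: [-0.3, -0.2, -1.7]
gripper_width: 0.0239
gripper_force: 25.0
```

```bash
python3 - <<'E'
from h import *
s=r.get_state();print(s['tcp_pos'],s['eef_rot'])
print('ring pred',proj('wrist',(.5313,.3225,.085)),[proj('wrist',np.array((.5313,.3225,.085))+d) for d in((.036,0,0),(-.036,0,0),(0,.036,0),(0,-.036,0))])
w=r.capture('wrist');a=r.capture('scene')
x,y,z=s['tcp_pos']
for q in((0,'foot'),(.0225,'ball'),(.047,'neck')):print(q,proj('wrist',(x,y,z-.035+q[0])),proj('scene',(x,y,z-.035+q[0])))
cv2.imwrite('pics/w8.png',np.vstack([np.hstack([w[100:400,240:640],cv2.resize(a[120:270,350:550],(400,300),interpolation=cv2.INTER_CUBIC)])])[:,:,::-1])
E
```

```text
[0.5603 0.2172 0.1644] [-179.9558   -0.0577  179.9646]
ring pred [436.4396 172.4149] [array([432.67  , 209.0437]), array([440.4866, 133.09  ]), array([474.669 , 172.3976]), array([398.2199, 172.4321])]
(0, 'foot') [324.3382 215.9372] [394.6588 203.0859]
(0.0225, 'ball') [324.1722 225.3003] [395.6785 196.1479]
(0.047, 'neck') [323.948  237.9536] [396.8254 188.344 ]
```

View pics/w8.png

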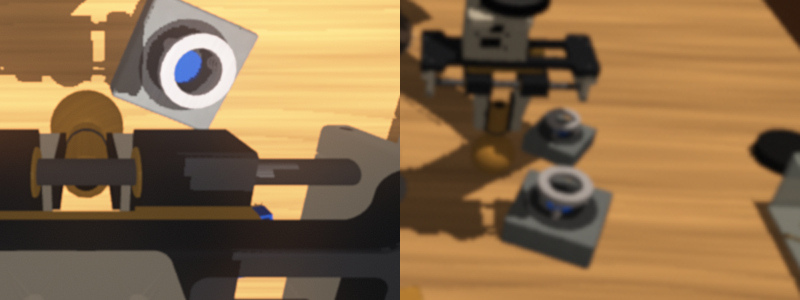

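Wrist view: the ring centre is at full (438,171) against a prediction of (436,172), and the held ball is at (327,226) against (324,225). The scene half shows the knob upright. The ring target is therefore about (0.530, 0.323).

carry_out --pt "0.02 0.06 0 0 0 0" --pt "0.02 0.08 0 0 0 0" --pt "0.02 0.07 0 0 0 0" --pt "0 0 0 0 0 0" --pt "0 0 0 0 0 0"

```text
time_s: 18.62
tcp_pos: [0.5304, 0.3225, 0.1648]
eef_rot: [-180.0, -0.0, -180.0]
contact_force: [-0.9, -1.0, -3.1]
gripper_width: 0.0234
gripper_force: 25.0
```

```bash
python3 -c "
from h import *
s=r.get_state();print(s['tcp_pos'],s['contact_force'],rel((.530,.323,.125),180))"
```

```text
[0.5304 0.3225 0.1648] [-0.9468 -0.988  -3.1417] (array([0.0008, 0.001 , 0.0795]), array([-0.0004, -0.0004,  0.0001]))
```

carry_out --pt "0 0 0.04 0 0 0" --pt "0 0 0.03 0 0 0" --pt "0 0 0.014 0 0 0" --pt "0 0 0 0 0 0" --squeeze 50

```text
time_s: 19.12
tcp_pos: [0.5304, 0.3226, 0.1225]
eef_rot: [-180.0, -0.0, 180.0]
contact_force: [-0.3, 0.4, -2.6]
gripper_width: 0.023
gripper_force: 50.0
```

carry_out --pt "0 0 0.004 0 0 0" --pt "0 0 0.004 0 0 0" --pt "0 0 0.004 0 0 0" --pt "0 0 0 0 0 0"

```text
time_s: 19.62
tcp_pos: [0.5303, 0.3231, 0.1169]
eef_rot: [-180.0, -0.0, -180.0]
contact_force: [0.0, -0.6, -1.7]
gripper_width: 0.0232
gripper_force: 50.0
```

carry_out --pt "0 0 0.004 0 0 0" --pt "0 0 0.004 0 0 0" --pt "0 0 0 0 0 0" --pt "0 0 0 0 0 0"

```text
time_s: 20.12
tcp_pos: [0.5304, 0.323, 0.113]
eef_rot: [-180.0, 0.0, -180.0]
contact_force: [1.0, -0.5, -2.8]
gripper_width: 0.0233
gripper_force: 50.0
```

Contact is expected near here (z 0.113), so I'll continue in small steps and watch the force.

carry_out --pt "0 0 0.004 0 0 0" --pt "0 0 0.004 0 0 0" --pt "0 0 0 0 0 0"

```text
time_s: 20.5
tcp_pos: [0.5307, 0.323, 0.1094]
eef_rot: [180.0, 0.0, -180.0]
contact_force: [-0.6, -3.2, 5.7]
gripper_width: 0.0232
gripper_force: 50.0
```

carry_out --pt "0 0 0.004 0 0 0" --pt "0 0 0.004 0 0 0" --pt "0 0 0 0 0 0"

```text
time_s: 20.88
tcp_pos: [0.5308, 0.323, 0.1056]
eef_rot: [180.0, 0.1, -180.0]
contact_force: [-0.1, -3.5, 7.3]
gripper_width: 0.023
gripper_force: 50.0
```

The ring is moving. There is a side force of -3.5 N in y, so I'll shift 1 mm towards -y while pressing.

carry_out --pt "0 -0.002 0.002 0 0 0" --pt "0 0 0.004 0 0 0" --pt "0 0 0 0 0 0"

```text
time_s: 21.25
tcp_pos: [0.531, 0.3226, 0.1029]
eef_rot: [179.9, 0.1, -180.0]
contact_force: [-0.9, -2.9, 7.1]
gripper_width: 0.0231
gripper_force: 50.0
```

carry_out --pt "0 0 0.004 0 0 0" --pt "0 0 0.004 0 0 0" --pt "0 0 0 0 0 0"

```text
time_s: 21.62
tcp_pos: [0.5311, 0.3226, 0.0992]
eef_rot: [179.9, 0.1, -180.0]
contact_force: [-0.4, -2.7, 10.1]
gripper_width: 0.0229
gripper_force: 50.0
```

carry_out --pt "0 0 0.003 0 0 0" --pt "0 0 0.003 0 0 0" --pt "0 0 0 0 0 0"

```text
time_s: 22.0
tcp_pos: [0.5311, 0.3226, 0.0964]
eef_rot: [179.9, 0.1, -179.9]
contact_force: [-1.3, -2.9, 11.3]
gripper_width: 0.0236
gripper_force: 50.0
```

carry_out --pt "0 -0.002 0.002 0 0 0" --pt "0 0 0.003 0 0 0" --pt "0 0 0 0 0 0"

```text
time_s: 22.38
tcp_pos: [0.5312, 0.3223, 0.0943]
eef_rot: [179.9, 0.1, -179.9]
contact_force: [-3.0, -0.6, 12.7]
gripper_width: 0.0232
gripper_force: 50.0
```

carry_out --pt "0 0 0.003 0 0 0" --pt "0 0 0 0 0 0"

```text
time_s: 22.62
tcp_pos: [0.5314, 0.3223, 0.0934]
eef_rot: [179.9, 0.2, -179.9]
contact_force: [-3.4, -2.8, 15.8]
gripper_width: 0.0233
gripper_force: 50.0
```

carry_out --pt "0 0 0.003 0 0 0" --pt "0 0 0 0 0 0"

```text
time_s: 22.88
tcp_pos: [0.5316, 0.3224, 0.0932]
eef_rot: [179.8, 0.2, -179.9]
contact_force: [-6.9, -2.4, 23.6]
gripper_width: 0.0232
gripper_force: 50.0
```

The force is rising steeply at z 0.0932, so the ring is on its stop. I'll hold and verify before handing in.

carry_out --pt "0 0 0 0 0 0" --pt "0 0 0 0 0 0" --pt "0 0 0 0 0 0"

```text
time_s: 23.25
tcp_pos: [0.5317, 0.3225, 0.0932]
eef_rot: [179.8, 0.2, -179.9]
contact_force: [-6.2, -3.4, 22.9]
gripper_width: 0.0231
gripper_force: 50.0
```

```bash
python3 - <<'E'
from h import *
a=r.capture('scene');red(a);print(proj('scene',(.589,-.25,.108)))
s=r.get_state();print(s['tcp_pos'],s['contact_force'],s['moment'],s['gripper_force'],s['eef_rot'])
u,v=432,212
for z in(.085,.067):print(z,proj('scene',(.531,.3228,z)))
h=cv2.cvtColor(a,cv2.COLOR_RGB2HSV)[v-25:v+35,u-30:u+30];mm=((h[:,:,1]<70)&(h[:,:,2]>110)).astype('u1')
cs,_=cv2.findContours(mm,cv2.RETR_EXTERNAL,cv2.CHAIN_APPROX_NONE);c=max(cs,key=cv2.contourArea);print('ring bbox',np.array(cv2.boundingRect(c))+[u-30,v-25,0,0])
b=cv2.cvtColor(cv2.imread('pics/scene0.png'),cv2.COLOR_BGR2HSV)[v-25:v+35,u-30:u+30];mm=((b[:,:,1]<70)&(b[:,:,2]>110)).astype('u1')
cs,_=cv2.findContours(mm,cv2.RETR_EXTERNAL,cv2.CHAIN_APPROX_NONE);c=max(cs,key=cv2.contourArea);print('before',np.array(cv2.boundingRect(c))+[u-30,v-25,0,0])
E
```

```text
[135 158  16  21 175] [143.7486 168.3257]
[302 185   8  19 115] [305.7652 194.1652]
[202 205  24   6  98] [213.3061 207.602 ]
[213.6033 208.4743]
[0.5316 0.3224 0.0932] [-6.2342 -2.6382 24.2142] [-1.1844  2.4955 -0.0056] 50.008238554000854 [ 179.8431    0.2189 -179.9042]
0.085 [432.2857 210.7115]
0.067 [431.0911 215.79  ]
ring bbox [420 218  25   8]
before [418 203  30  18]
```

The ring's lower edge moved from row 221 to 226, where 18 mm of travel predicts 5.1 px. The isolator is still on, and the push holds steady at about 23 N.

```bash
python3 -c "
from plant import r
print(r.close_job())"
```

```text
the job is handed in; nothing more can be done
None
```

The job is handed in: the isolator is on, and the brass knob is seated upright in the dock ring and held pressed at its stop with about 23 N, at about 23 s of the 50 s allowed. It took extra tries on the isolator, because the fingertips sit about 30 mm higher than the interface text says.

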